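Turn the parts carousel to its empty hook and hang the coupling ring

TASK

Turn the parts carousel until its empty hook stands over the tongue of the foot (the loading place). Then hang the large grey ring that lies on the bench on that empty hook, leaving the hook over the tongue.

Things in the scene. Friction and masses are not known exactly. Their poses are not given: they have to be found in the camera images.
- ring: Large loose ring, grey plastic: outer diameter 64 mm, hole 44 mm, 14 mm thick, about 30 g, flat on the bench. Origin: centre of its underside; z along its axis. Nearby lie a smaller ring (42 mm) and a 64 mm round cover without a hole, not needed. Let go flat around a hook's upright just above the level part, the ring tips outward and hangs down from the level part.
- hook (a point): Tip of the carousel's one empty hook (turns with the head). Four alike hooks at right angles, 10 mm round steel: each runs level out from the hub, upper face 115 mm above the bench, then straight up 100 mm from the axis to this tip at 155 mm. The other three carry rings like the loose one, hanging from the level part. Axes: x level from the tip towards the hub, z up.
- hub (a point): Top centre of the turning head, on its vertical axis, 125 mm above the bench: a 32 mm aluminium cylinder. The head turns both ways without end stop; about 1.5 N at a hook's upright turns it and it stays where left. The empty hook starts roughly on the side away from the tongue. The carousel's foot is fixed.
- mark (a point): Loading place: a point 18 mm above the bench over the aluminium tongue (30 mm wide, 10 mm thick) that sticks out of the carousel's round grey foot (diameter 170 mm) on the robot's side; 100 mm from the turning axis, straight below the empty hook's upright when that is in place.
There are look-alikes about, which are no part of the job. What is shaped like the ring but blue is not meant.

How it is judged:
By the outcome, as a careful person would: the job done as asked, in the order asked, and still so for the second after the job is handed in, with the robot touching nothing.
It also fails if it takes over 67 s, if anything falls off the work surface, if the arm or the gripper's body presses on something with over 40 N, if the wrist force passes 120 N, or if a joint passes its speed limit or range.

ROBOT

A 6-joint arm with a two-finger parallel gripper is mounted at the origin on the work surface. World frame = base frame: x ahead of the robot, y to its left, z up, the work surface at z = 0. Lengths are in m, angles in rad, forces in N, time in s.
With the tool pointing down it reaches from about 0.225 to 0.875 m from the base axis. Payload 3.4 kg.
Tool frame: the origin (TCP) lies on the centre line of the jaws, within the pads' length; the fingertips stand 11 mm ahead of it and the grasp point (between the pads) lies 8 mm behind it; z points along the fingers, y is the line along which they close (so a half turn about z gives the same grasp; the last joint's range is limited). The gripper opens to 85 mm and grips with 20 to 120 N. Pads are 22 mm wide; open, the fingers measure 114 mm over their backs; the gripper's body (76 mm by 85 mm) begins 54 mm behind the grasp point. The pads swing forward as they close: fully open they stand 13 mm farther back than shut.
Start: joints at [-1.424, 0.276, 1.505, -0, 1.361, -0.121], TCP at [0.152, -0.555, 0.242] pointing down, gripper open.
Joint ranges: [-2.89, 2.89], [-0.75, 2.08], [0.22, 2.7], [-1.18, 4.32], [0.11, 2.71], [-2.7, 2.7]. Speed limits (rad/s): [2.57, 2.57, 3.14, 3.14, 3.14, 3.14].

INTERFACE

Orientations are given as a unit quaternion [w, x, y, z].
In Python, from rig import manip, eyes, job gives the robot as it stands.
- The arm moves only by the tool drive_tool, never from a script. Its argument "rows" is a list of rows, each a list of 3 entries, a list of its own where there are three numbers: the turn, a rotation vector about the world's x, y, z in rad, then the shift along the world's x, y, z in cm, then the finger opening in cm, from 0 to 8.54. A call has 1 to 8 rows; each row shifts and turns the commanded pose from where the row before left it; what a row does not reach is not made up. A row lasts 1/8 s, in which the tool goes at most 62.5 mm and 10.7 degrees, less where a joint would pass 70% of its speed; a pose out of reach is approached as far as the arm can. A call is refused whole if a number of a shift passes 6.25 or a number of a turn 0.188, either way. A call with a gripper value outside its range is refused whole. The fingers move at their own pace and stop on an object; "force" is the grip in N (left out, the last holds). Time passes only in rows, so rows that do not move let the fingers close. It gives the time, the measured TCP pose, the force, the opening and the grip force at its end, in the units of the state.
- manip.get_state(): the state, without advancing time (a new reading comes with each control period).
- eyes.get_image(name): name is "side" or "top" or "wrist"; returns the picture (384x512x3 uint8, red, green, blue); there is no depth.
- eyes.get_calibration(name): a dict with "camera_matrix" (3x3 intrinsics, pixels), "view" (4x4, takes a point from world to camera coordinates). Camera axes: x right, y up, looking along -z (the intrinsics and any distortion apply to the point x, -y, -z); pixel columns grow to the right and rows downward; lengths in m; the calibration is good to about 2 mm. A picture is of the moment at which its call begins: read the wrist's pose just before it. get_calibration takes no time and is no camera call; for the wrist camera it gives the pose at the moment of the call.
- job.sign_off(): hands the job in; it is judged then, once.
The state is a dict: "clock": time; "qpos": joint angles; "qd": joint speeds; "effort": joint torques, N m; "position": TCP position; "ee_rot": TCP orientation; "contact_force": force on the tool from outside, world axes, zero at the start; "moment": the same for the moment, N m; "width": finger opening in m; "gripper_force": force on a finger pad.
Only numpy, scipy, OpenCV 4.12 (cv2) and the standard library are available. Lean on these libraries where they do the work, as an engineer would, in place of code of your own. Each camera call takes 0.05 s, during which the arm holds its last target. There are 200 camera calls.

## Working session

There is one attempt and no reset: what is moved stays moved. The work goes in short steps, Python scripts to look and compute and a tool call to move; the robot and the scene stay as the last step left them, time stands still between calls to the robot, and variables do not carry over. Pictures are saved under pics/ and viewed, at most 10 in all, crops included, and the job is handed in when it is done.

Besides the shell and the picture viewer there is one more tool, called after "Call:" by a JSON object that holds its "op" and its "data". drive_tool: Moves the arm, as the interface text tells. Its arguments: {"type":"object","properties":{"rows":{"type":"array"},"force":{"type":"number"}},"required":["rows"]}

```bash
mkdir -p pics
cat > h.py <<'E'
import numpy as np, cv2
from rig import manip, eyes, job
def cal(n):
    c=eyes.get_calibration(n); return np.array(c["camera_matrix"]),np.array(c["view"]),c
def ray(n,u,v,c=None):
    K,V,_=c or cal(n); d=np.linalg.inv(K)@[u,v,1]; d=d*[1,-1,-1]
    R=V[:3,:3]; return -R.T@V[:3,3], R.T@d
def plane(n,u,v,z,c=None):
    o,d=ray(n,u,v,c); return o+d*(z-o[2])/d[2]
def proj(n,p,c=None):
    K,V,_=c or cal(n); q=V[:3,:3]@np.array(p)+V[:3,3]; q=q*[1,-1,-1]; q=K@q; return q[:2]/q[2]
def snap(n,f):
    im=eyes.get_image(n)[:,:,::-1].copy(); cv2.imwrite("pics/"+f,im); return im
E
python3 - <<'E'
from h import *
a=snap("top","top1.png"); b=snap("side","side1.png"); print(cal("top")[2]); print(cal("side")[2]); 
s=manip.get_state(); print(s["clock"],s["position"],s["ee_rot"],s["width"])
E
```

```text
{'camera_matrix': array([[471.02245608,   0.        , 257.77998736],
       [  0.        , 471.02245608, 194.0798558 ],
       [  0.        ,   0.        ,   1.        ]]), 'view': array([[-0.02343764, -0.99943003, -0.02429603, -0.03345684],
       [ 0.99463621, -0.02576049,  0.10017585, -0.52770315],
       [-0.10074463, -0.02181782,  0.99467306, -1.08496075],
       [ 0.        ,  0.        ,  0.        ,  1.        ]])}
{'camera_matrix': array([[451.14504145,   0.        , 260.0269169 ],
       [  0.        , 451.14504145, 186.56926234],
       [  0.        ,   0.        ,   1.        ]]), 'view': array([[-0.86175854, -0.50719206, -0.01133285,  0.41064523],
       [ 0.38058267, -0.66108772,  0.64662188, -0.3233626 ],
       [-0.33545349,  0.55291884,  0.7627265 , -0.84937598],
       [ 0.        ,  0.        ,  0.        ,  1.        ]])}
0.1 [ 0.15208294 -0.55406599  0.2415184 ] [-8.15930710e-04  9.91045749e-01  1.33520254e-01 -1.54171376e-05] 0.08534759066470597
```

View pics/top1.png

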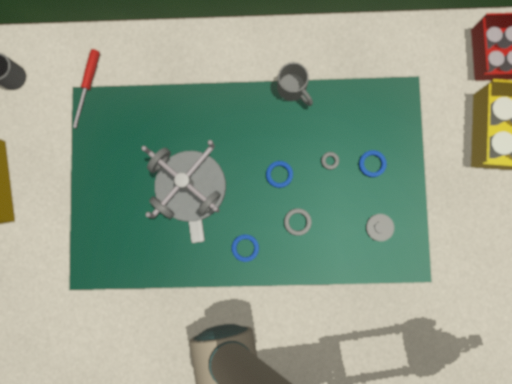

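View pics/side1.png

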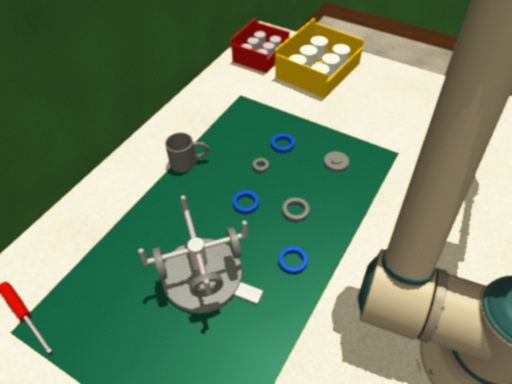

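The top view shows the loose grey ring at (298,222), hub at (181,180), tongue end at about (197,232), and the empty hook tip at (211,143). The other three hooks carry rings. The side view agrees, with the ring at (296,209) and the empty hook at (184,200).

Run:
```python
from h import *
a=cv2.imread("pics/top1.png"); b=cv2.imread("pics/side1.png")
def cent(im,x0,x1,y0,y1):
    h=cv2.cvtColor(im,cv2.COLOR_BGR2HSV)[y0:y1,x0:x1]; m=((h[:,:,1]<60)&(h[:,:,2]>80)).astype(np.uint8)
    cs,_=cv2.findContours(m,cv2.RETR_EXTERNAL,cv2.CHAIN_APPROX_NONE); c=max(cs,key=cv2.contourArea)
    (u,v),ax,_=cv2.fitEllipse(c); return u+x0,v+y0,ax
t=cent(a,278,320,204,242); s=cent(b,276,316,190,226); print(t,s)
print("ring",plane("top",*t[:2],.012),plane("side",*s[:2],.010))
print("hub",plane("top",181,180,.125),plane("side",195,244,.125))
for n,uvs in(("top",[(211,143),(145,149),(150,215),(218,211)]),("side",[(184,200),(142,253),(245,226)])):
    for uv in uvs: print(n,uv,plane(n,*uv,.155))
print("tongue end",plane("top",197.5,241,.01),plane("side",258,296,.01))
g=cv2.cvtColor(a,cv2.COLOR_BGR2HSV)
cv2.imwrite("pics/c1.png",cv2.resize(a[125:255,130:260],None,fx=4.5,fy=4.5,interpolation=cv2.INTER_CUBIC))
```

```text
(297.45152854919434, 221.5, (26.91872215270996, 27.079124450683594)) (295.6002388000488, 208.30553436279297, (21.294649124145508, 26.082487106323242))
ring [ 0.46040977 -0.13864498  0.012     ] [ 0.45899491 -0.13702643  0.01      ]
hub [0.55159865 0.11670689 0.125     ] [0.55115271 0.11859465 0.125     ]
top (211, 143) [0.62460971 0.04695779 0.155     ]
top (145, 149) [0.61570903 0.18714721 0.155     ]
top (150, 215) [0.4756358  0.17655998 0.155     ]
top (218, 211) [0.48043493 0.0342966  0.155     ]
side (184, 200) [0.61715399 0.05855204 0.155     ]
side (142, 253) [0.60925745 0.19729547 0.155     ]
side (245, 226) [0.47754144 0.05146894 0.155     ]
tongue end [0.42000706 0.0997838  0.01      ] [0.42077858 0.10268943 0.01      ]
```

View pics/c1.png

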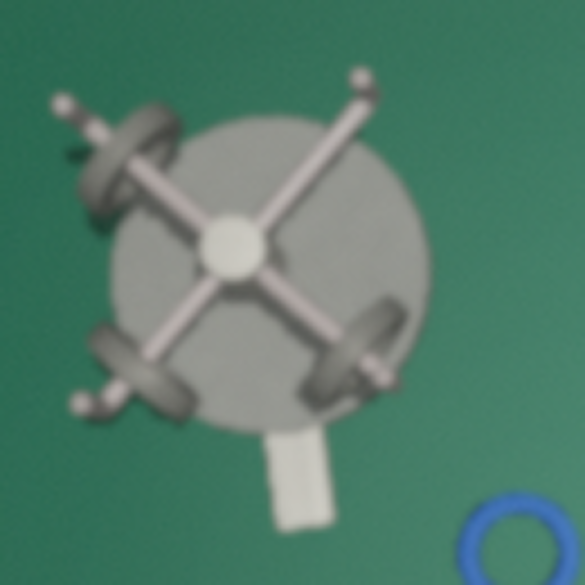

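Call:
{"op": "drive_tool", "data": {"rows": [[[0,0,0.134],[2.95,3.78,0],5],[[0,0,0.134],[2.95,3.78,0],5],[[0,0,0.134],[2.95,3.78,0],5],[[0,0,0.134],[2.95,3.78,0],5],[[0,0,0.134],[2.95,3.78,0],5],[[0,0,0.134],[2.95,3.78,0],5],[[0,0,0.134],[2.95,3.78,0],5],[[0,0,0.134],[2.95,3.78,0],5]], "force": 20}}

```text
clock: 1.1
position: [0.3888, -0.2507, 0.2421]
ee_rot: [-0.0, 0.783, 0.623, 0.0]
contact_force: [0.8, -0.8, 0.0]
width: 0.05
gripper_force: 0.0
```

Call:
{"op": "drive_tool", "data": {"rows": [[[0,0,0.134],[2.95,3.78,0],5],[[0,0,0.134],[2.95,3.78,0],5],[[0,0,0.134],[2.95,3.78,0],5],[[0,0,0.134],[2.95,3.78,0],5],[[0,0,0.134],[2.95,3.78,0],5],[[0,0,0.134],[2.95,3.78,0],5],[[0,0,0.134],[2.95,3.78,0],5],[[0,0,0.134],[2.95,3.78,0],5]]}}

```text
clock: 2.1
position: [0.6248, 0.0516, 0.2418]
ee_rot: [-0.0, 0.355, 0.935, -0.0]
contact_force: [1.0, -0.3, -0.1]
width: 0.0497
gripper_force: 0.0
```

Run:
```python
from h import *
s=manip.get_state(); print(s["clock"],s["position"],s["ee_rot"],s["width"],s["qpos"])
c=cal("wrist"); snap("wrist","w1.png")
print(proj("wrist",[.6264,.0513,.155],c),proj("wrist",[.5515,.1176,.125],c))
import pickle; pickle.dump(c[:2]+(0,),open("w1.pkl","wb"))
```

```text
2.1 [0.62475512 0.05161434 0.24181144] [-3.05986758e-04  3.54678958e-01  9.34988072e-01 -2.19674690e-04] 0.04973057846087049 [-2.83840286e-02  3.54968783e-01  1.38869313e+00 -2.17530645e-04
  1.39865297e+00 -8.74001602e-01]
[257.50763026 205.04035899] [257.34386842  72.76507853]
```

View pics/w1.png

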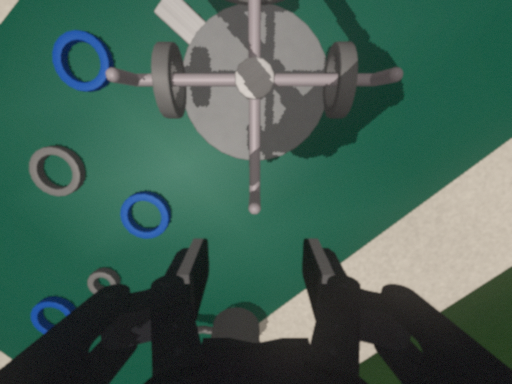

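The wrist view has the empty hook tip at (254,209) centred between the fingers, the hub at (255,78), the grey ring at (57,171) and the tongue at about (180,18).

Run:
```python
from h import *
import pickle; c=pickle.load(open("w1.pkl","rb"))
for uv,z in (((254,209),.155),((255,78),.125),((112,75),.155),((397,74),.155)): print(uv,plane("wrist",*uv,z,c))
h=plane("wrist",255,78,.125,c)[:2]; t=plane("wrist",254,209,.155,c)[:2]; print(np.linalg.norm(t-h),np.degrees(np.arctan2(*(t-h)[::-1])))
```

```text
(254, 209) [0.62704129 0.04701136 0.155     ]
(255, 78) [0.5531469  0.11366411 0.125     ]
(112, 75) [0.48760283 0.03885615 0.155     ]
(397, 74) [0.61865485 0.18750466 0.155     ]
0.09951367015397512 -42.050459313202424
```

Call:
{"op": "drive_tool", "data": {"rows": [[[0,0,0],[0.2,-0.25,-3.2],3],[[0,0,0],[0,0,-3.5],3],[[0,0,0],[0,0,-3.5],3],[[0,0,0],[0,0,0],1.6],[[0,0,0],[0,0,0],1.6],[[0,0,0],[0,0,0],1.6]]}}

```text
clock: 2.9
position: [0.6274, 0.0476, 0.1423]
ee_rot: [0.002, 0.357, 0.934, 0.001]
contact_force: [0.3, 0.5, 0.5]
width: 0.0161
gripper_force: 0.0
```

Run:
```python
import numpy as np
a=np.radians(np.linspace(-42,-172.9,17)); p=10*np.c_[np.cos(a),np.sin(a)]
print(np.diff(a)[0]); print(np.round(np.diff(np.round(p,2),axis=0),2).tolist())
```

```text
-0.14278974942878608
[[-1.03, -0.99], [-1.15, -0.83], [-1.27, -0.66], [-1.35, -0.48], [-1.4, -0.27], [-1.42, -0.08], [-1.42, 0.13], [-1.39, 0.33], [-1.33, 0.52], [-1.23, 0.71], [-1.13, 0.88], [-0.99, 1.03], [-0.83, 1.15], [-0.66, 1.27], [-0.48, 1.34], [-0.27, 1.4]]
```

Call:
{"op": "drive_tool", "data": {"rows": [[[0,0,-0.143],[-1.03,-0.99,0],1.6],[[0,0,-0.143],[-1.15,-0.83,0],1.6],[[0,0,-0.143],[-1.27,-0.66,0],1.6],[[0,0,-0.143],[-1.35,-0.48,0],1.6],[[0,0,-0.143],[-1.4,-0.27,0],1.6],[[0,0,-0.143],[-1.42,-0.08,0],1.6],[[0,0,-0.143],[-1.42,0.13,0],1.6],[[0,0,-0.143],[-1.39,0.33,0],1.6]]}}

```text
clock: 3.9
position: [0.5236, 0.0184, 0.1423]
ee_rot: [0.002, 0.807, 0.59, 0.002]
contact_force: [0.7, -1.4, -0.7]
width: 0.0156
gripper_force: 1.0
```

Call:
{"op": "drive_tool", "data": {"rows": [[[0,0,-0.143],[-1.33,0.52,0],1.6],[[0,0,-0.143],[-1.23,0.71,0],1.6],[[0,0,-0.143],[-1.13,0.88,0],1.6],[[0,0,-0.143],[-0.99,1.03,0],1.6],[[0,0,-0.143],[-0.83,1.15,0],1.6],[[0,0,-0.143],[-0.66,1.27,0],1.6],[[0,0,-0.143],[-0.48,1.34,0],1.6],[[0,0,-0.143],[-0.27,1.4,0],1.6]]}}

```text
clock: 4.9
position: [0.4533, 0.102, 0.142]
ee_rot: [0.001, 0.998, 0.06, 0.002]
contact_force: [1.1, -1.3, 1.3]
width: 0.0163
gripper_force: 1.0
```

Call:
{"op": "drive_tool", "data": {"rows": [[[0,0,0],[0,0,0],0.9],[[0,0,0],[0,0,0],0.9],[[0,0,0],[0,0,0],0.9],[[0,0,0],[0,0,0],0.9]]}}

```text
clock: 5.4
position: [0.4531, 0.1023, 0.1419]
ee_rot: [-0.0, 0.998, 0.063, 0.001]
contact_force: [-2.0, 2.0, 7.4]
width: 0.0093
gripper_force: 13.1
```

Run:
```python
from h import *
s=manip.get_state(); print(s["clock"],s["position"],s["ee_rot"],s["width"],s["qpos"],s["contact_force"])
a=snap("side","side2.png");w=snap("wrist","w2.png")
cv2.imwrite("pics/c2.png",np.hstack([cv2.resize(a[170:330,120:300],(400,356)),cv2.resize(w,(400,356))]))
```

```text
5.4 [0.45310742 0.10234004 0.14193048] [-4.26246213e-04  9.98017537e-01  6.29284339e-02  9.08856872e-04] 0.009277828087456098 [7.15285920e-02 1.93914466e-01 1.88979267e+00 9.61491390e-04
 1.05606077e+00 1.51591219e+00] [-1.97152218  1.97401783  7.4313825 ]
```

View pics/c2.png

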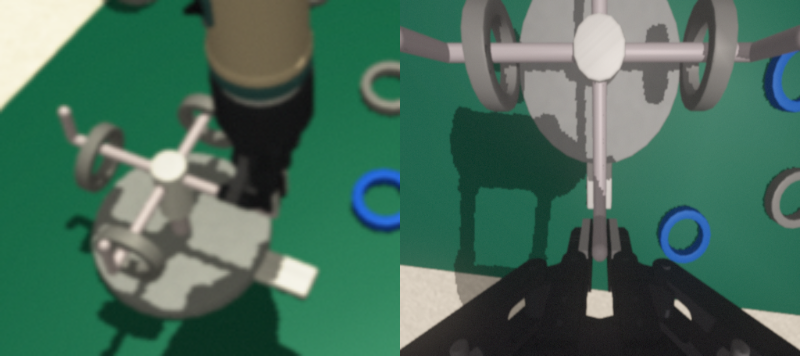

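The hook is gripped in the fingers, and its arm lies over the tongue (tongue visible below it in the wrist view). Now I release, lift and measure.

Call:
{"op": "drive_tool", "data": {"rows": [[[0,0,0],[0,0,0],4],[[0,0,0],[0,0,0],4],[[0,0,0],[0,0,0],4],[[0,0,0],[0,0,3],4],[[0,0,0],[0,0,4],6],[[0,0,0],[0,0,4],8.5],[[0,0,0],[0,-3,0],8.5],[[0,0,0],[0,-3,0],8.5]]}}

```text
clock: 6.5
position: [0.4529, 0.0417, 0.2509]
ee_rot: [0.0, 0.998, 0.063, 0.001]
contact_force: [0.5, -0.3, -0.1]
width: 0.0853
gripper_force: 0.0
```

Run:
```python
from h import *
import pickle
s=manip.get_state(); print(s["clock"],s["position"],s["ee_rot"],s["qpos"])
c=cal("wrist"); snap("wrist","w3.png"); pickle.dump(c[:2]+(0,),open("w3.pkl","wb"))
```

```text
6.5 [0.45293192 0.04171511 0.25092313] [2.16053068e-04 9.98030857e-01 6.27201550e-02 7.38043285e-04] [-6.11416332e-02  8.69807188e-02  1.72617655e+00 -2.53882244e-04
  1.32691722e+00  1.38419307e+00]
```

View pics/w3.png

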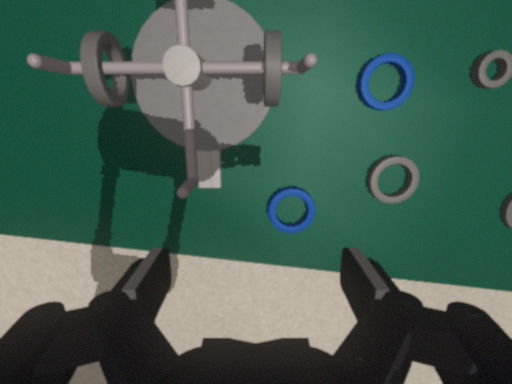

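The wrist view shows the tip at (184,188), hub at (182,66), tongue end at about x 196–221 on row 188, other tips at (36,61) and (310,60), and the grey ring at (394,180).

Run:
```python
from h import *
import pickle; c=pickle.load(open("w3.pkl","rb"))
P=lambda u,v,z: plane("wrist",u,v,z,c)[:2]
im=cv2.imread("pics/w3.png"); h=cv2.cvtColor(im,cv2.COLOR_BGR2HSV)
m=((h[:,:,1]<40)&(h[:,:,2]>135)).astype(np.uint8); m[:140]=0;m[195:]=0;m[:,:170]=0;m[:,240:]=0
cs,_=cv2.findContours(m,0,2); k=max(cs,key=cv2.contourArea); r=cv2.boundingRect(k); print("tongue",r)
tr=P(220.5,187.5,.01); print("tongue right corner",tr,"mid row170 right",P(219.5,170,.01))
H=P(182,66,.125);T=P(184,188,.155);A=P(36,61,.155);B=P(310,60,.155)
ang=lambda d:np.degrees(np.arctan2(d[1],d[0]))
print("hub",H,"mid",(A+B)/2,"tip",T,np.linalg.norm(T-H),ang(T-H),"cross",ang(A-B))
g=((h[:,:,1]<40)&(h[:,:,2]>70)).astype(np.uint8)[145:215,360:428]
cs,_=cv2.findContours(g,0,1); k=max(cs,key=cv2.contourArea); e=cv2.fitEllipse(k); print(e); print("ring",P(e[0][0]+360,e[0][1]+145,.011))
# expected edges of tongue for axis angles
for a in (-172.9,):
    d=np.array([np.cos(np.radians(a)),np.sin(np.radians(a))]); n=np.array([-d[1],d[0]])
    rel=tr-H; print("corner along/perp",rel@d,rel@n)
t=cv2.imread("pics/top1.png"); ht=cv2.cvtColor(t,cv2.COLOR_BGR2HSV)
m=((ht[:,:,1]<40)&(ht[:,:,2]>165)).astype(np.uint8); m[:221]=0;m[250:]=0;m[:,:180]=0;m[:,215:]=0
cs,_=cv2.findContours(m,0,1); k=max(cs,key=cv2.contourArea)
q=np.array([plane("top",*p,.01)[:2] for p in cv2.boxPoints(cv2.minAreaRect(k))]); print("top tongue box",q, q.mean(0))
```

```text
tongue (199, 169, 22, 19)
tongue right corner [0.42118868 0.08189911] mid row170 right [0.4445061  0.08531589]
hub [0.55206946 0.11218786] mid [0.55203496 0.11146918] tip [0.45839117 0.09853013] 0.09466866290796526 -171.70505851737158 cross 97.35234315393281
((34.07838821411133, 34.26114273071289), (44.32710266113281, 50.64910125732422), 52.95341110229492)
ring [ 0.46084977 -0.14266866]
corner along/perp 0.1336209147861712 0.013879445357372826
top tongue box [[0.46755626 0.12060464]
 [0.47095319 0.09172344]
 [0.42056095 0.08509125]
 [0.41716696 0.11383661]] [0.44405934 0.10281398]
```

The hook stands at -172.6°, the tongue at about -172.5°, so it is in place. Next is the ring at about (0.460, -0.139).

Call:
{"op": "drive_tool", "data": {"rows": [[[0,0,0],[0.2,-4.5,0],8.5],[[0,0,0],[0.2,-4.5,0],8.5],[[0,0,0],[0.2,-4.5,0],8.5],[[0,0,0],[0.1,-4.5,-2],8.5],[[0,0,0],[0,0,-5],8.5],[[0,0,0],[0,0,-5],8.5],[[0,0,0],[0,0,-4],8.5],[[0,0,0],[0,0,0],8.5]]}}

```text
clock: 7.55
position: [0.4572, -0.1366, 0.0878]
ee_rot: [-0.002, 0.998, 0.062, -0.003]
contact_force: [-0.3, 0.3, 0.3]
width: 0.085
gripper_force: 0.0
```

Run:
```python
from h import *
s=manip.get_state(); print(s["clock"],s["position"],s["ee_rot"])
w=snap("wrist","w4.png"); p=s["position"]
print(proj("wrist",[.46,-.139,.014]),proj("wrist",[p[0],p[1],.014]))
```

```text
7.55 [ 0.45724722 -0.13658495  0.0877502 ] [-0.00181672  0.99807552  0.06189183 -0.00337144]
[255.09382343 209.79553209] [251.48280438 212.82252861]
```

View pics/w4.png

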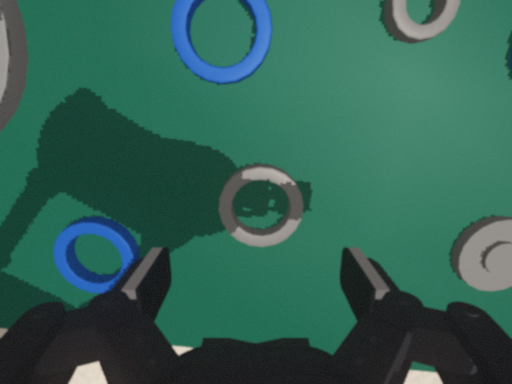

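The ring is at (261,206), and the jaws' centre line runs through column 256. I correct by +4 mm in x and -4 mm in y, then go down.

Call:
{"op": "drive_tool", "data": {"rows": [[[0,0,0],[0.2,-0.2,-3],8.5],[[0,0,0],[0.2,-0.2,-2.5],8.5],[[0,0,0],[0,0,-1.5],8.5],[[0,0,0],[0,0,-0.7],8.5],[[0,0,0],[0,0,0],8.5]]}}

```text
clock: 8.22
position: [0.4646, -0.1421, 0.0143]
ee_rot: [0.0, 0.998, 0.062, 0.001]
contact_force: [-1.0, 0.4, 0.4]
width: 0.0848
gripper_force: 0.0
```

Call:
{"op": "drive_tool", "data": {"rows": [[[0,0,0],[-0.3,0.1,-0.3],8.5],[[0,0,0],[0,0,-0.2],8.5],[[0,0,0],[0,0,0],8.5]]}}

```text
clock: 8.6
position: [0.4606, -0.1407, 0.0085]
ee_rot: [0.0, 0.998, 0.062, 0.0]
contact_force: [-0.2, -0.2, 0.6]
width: 0.0847
gripper_force: 0.0
```

Call:
{"op": "drive_tool", "data": {"rows": [[[0,0,0],[0,0,0],6],[[0,0,0],[0,0,0],6],[[0,0,0],[0,0,0],6],[[0,0,0],[0,0,0],6],[[0,0,0],[0,0,0],6]], "force": 30}}

```text
clock: 9.22
position: [0.4608, -0.1408, 0.009]
ee_rot: [0.0, 0.998, 0.062, 0.0]
contact_force: [-1.2, 0.4, 6.9]
width: 0.0635
gripper_force: 31.2
```

Call:
{"op": "drive_tool", "data": {"rows": [[[0,0,0],[0,0,2],6],[[0,0,0],[0,0,4],6],[[0,0,0],[0,0,5],6],[[0,0,0],[0,0,5],6],[[0,0,0],[0,0,4],6],[[0,0,0],[-0.3,5,0],6],[[0,0,0],[-0.3,5,0],6],[[0,0,0],[0,0,0],6]]}}

```text
clock: 10.22
position: [0.4536, -0.0379, 0.2084]
ee_rot: [-0.001, 0.998, 0.064, -0.0]
contact_force: [0.3, -0.6, -0.4]
width: 0.0629
gripper_force: 33.1
```

Run:
```python
from h import *
s=manip.get_state(); print(s["clock"],s["position"],s["ee_rot"],s["width"])
w=snap("wrist","w5.png"); a=snap("side","side5.png")
cv2.imwrite("pics/c5.png",np.hstack([cv2.resize(a[120:300,120:322],(400,356)),cv2.resize(w,(400,356))]))
```

```text
10.225 [ 0.4536292  -0.03793514  0.20838505] [-5.81908727e-04  9.97952808e-01  6.39514973e-02 -2.46407842e-04] 0.06288297147723151
```

View pics/c5.png

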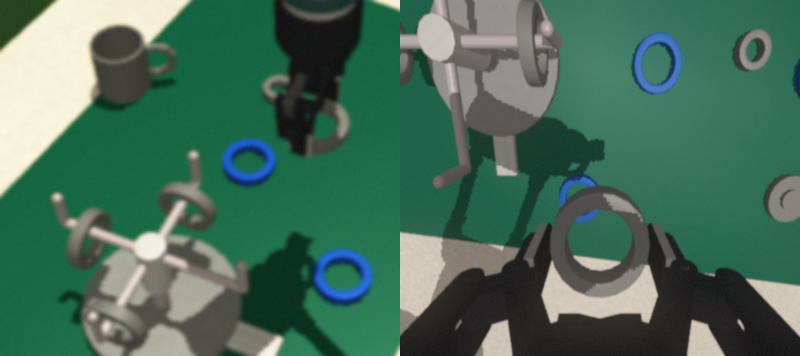

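The ring is held at about (260,259) in the wrist picture and looks nearly flat. The empty hook stays over the tongue. I check the ring's offset from the TCP next.

Run:
```python
from h import *
c=cal("wrist"); s=manip.get_state(); p=s["position"]
im=cv2.imread("pics/w5.png")
g=cv2.cvtColor(im,cv2.COLOR_BGR2GRAY)
for z in (0,.007,-.007): print(z,proj("wrist",p+[0,0,z],c))
# edge points at top/bottom of ring along column 260
print(im[195:330:3,260].mean(1).astype(int).tolist())
for a,b in ((-.032,.007),(.032,.007),(-.022,.007),(.022,.007),(.022,-.007),(-.022,-.007)):
    print(a,b,proj("wrist",p+[a*.992,a*.127,b],c))
```

```text
0 [251.53497111 261.56482677]
0.007 [251.38169741 268.87019137]
-0.007 [251.67500828 254.89034488]
[87, 88, 66, 65, 71, 114, 88, 82, 79, 77, 78, 83, 81, 80, 81, 80, 80, 78, 80, 81, 80, 77, 78, 77, 78, 75, 76, 75, 127, 199, 200, 196, 138, 69, 66, 71, 72, 122, 136, 132, 132, 133, 180, 202, 206]
-0.032 0.007 [251.7766205  323.57984212]
0.032 0.007 [250.93097672 206.43076355]
-0.022 0.007 [251.65856249 307.2249802 ]
0.022 0.007 [251.07851992 226.87028047]
0.022 -0.007 [251.41182688 216.06986946]
-0.022 -0.007 [251.91724251 290.62101728]
```

Call:
{"op": "drive_tool", "data": {"rows": [[[0,0,0],[-0.25,4.6,0],6],[[0,0,0],[-0.25,4.6,0],6],[[0,0,0],[-0.25,4.7,0],6],[[0,0,0],[0,0,0],6],[[0,0,0],[0,0,-1],6],[[0,0,0],[0,0,0],6]]}}

```text
clock: 11.08
position: [0.4467, 0.0967, 0.1971]
ee_rot: [0.0, 0.998, 0.061, -0.001]
contact_force: [0.3, -0.2, -0.0]
width: 0.0628
gripper_force: 33.2
```

Call:
{"op": "drive_tool", "data": {"rows": [[[0,0,0],[0,0.45,0],6],[[0,0,0],[0,0,-1],6],[[0,0,0],[0,0,-1.5],6],[[0,0,0],[0,0,-1.5],6],[[0,0,0],[0,0,-1.5],6],[[0,0,0],[0,0,-1],6],[[0,0,0],[0,0,-0.3],6],[[0,0,0],[0,0,0],6]]}}

```text
clock: 12.08
position: [0.4473, 0.1027, 0.1303]
ee_rot: [0.0, 0.998, 0.062, 0.0]
contact_force: [-0.3, 0.2, -0.8]
width: 0.0631
gripper_force: 33.2
```

Run:
```python
from h import *
s=manip.get_state(); print(s["clock"],s["position"],s["contact_force"])
w=snap("wrist","w6.png"); a=snap("side","side6.png")
cv2.imwrite("pics/c6.png",np.hstack([cv2.resize(a[170:330,120:300],(400,356)),cv2.resize(w,(400,356))]))
```

```text
12.075 [0.44727805 0.10273099 0.13033434] [-0.2900089   0.22779294 -0.84820055]
```

View pics/c6.png

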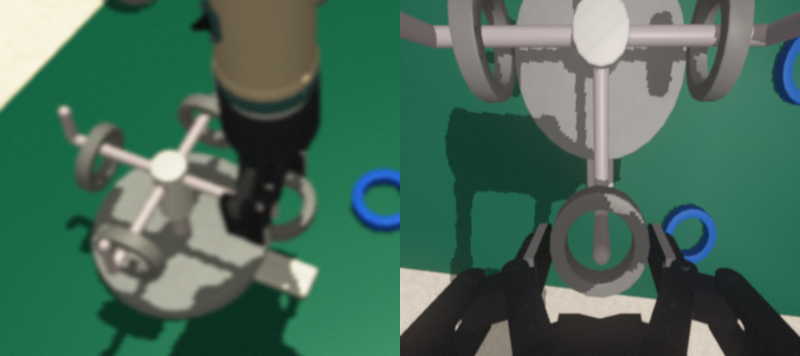

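The hook's upright passes through the ring's hole, with the tip at about (602,257) in the right half and no contact force. I lower slightly and release.

Call:
{"op": "drive_tool", "data": {"rows": [[[0,0,0],[0,0,-0.3],6],[[0,0,0],[0,0,0],8.5],[[0,0,0],[0,0,0],8.5],[[0,0,0],[0,0,0],8.5],[[0,0,0],[0,0,0],8.5],[[0,0,0],[0,0,0],8.5],[[0,0,0],[0,0,0],8.5],[[0,0,0],[0,0,0],8.5]]}}

```text
clock: 13.18
position: [0.4471, 0.1028, 0.1273]
ee_rot: [0.0, 0.998, 0.062, -0.0]
contact_force: [-0.7, 0.6, 0.3]
width: 0.0849
gripper_force: 0.0
```

Call:
{"op": "drive_tool", "data": {"rows": [[[0,0,0],[0,0,1],8.5],[[0,0,0],[0,0,2],8.5],[[0,0,0],[0,0,4],8.5],[[0,0,0],[0,0,4],8.5],[[0,0,0],[0,-5,2],8.5],[[0,0,0],[0,-6,0],8.5],[[0,0,0],[0,-6,0],8.5],[[0,0,0],[0,0,0],8.5]]}}

```text
clock: 14.18
position: [0.4473, -0.0711, 0.2581]
ee_rot: [0.001, 0.998, 0.059, 0.001]
contact_force: [0.3, 0.3, 0.1]
width: 0.085
gripper_force: 0.0
```

Run:
```python
from h import *
s=manip.get_state(); print(s["clock"],s["position"],s["contact_force"])
a=snap("side","side7.png"); b=snap("top","top7.png")
cv2.imwrite("pics/c7.png",np.hstack([cv2.resize(a[170:330,120:300],(400,356)),cv2.resize(b[125:255,120:266],(400,356))]))
```

```text
14.175 [ 0.44732678 -0.07110541  0.25809426] [0.26997611 0.25084456 0.1006573 ]
```

View pics/c7.png

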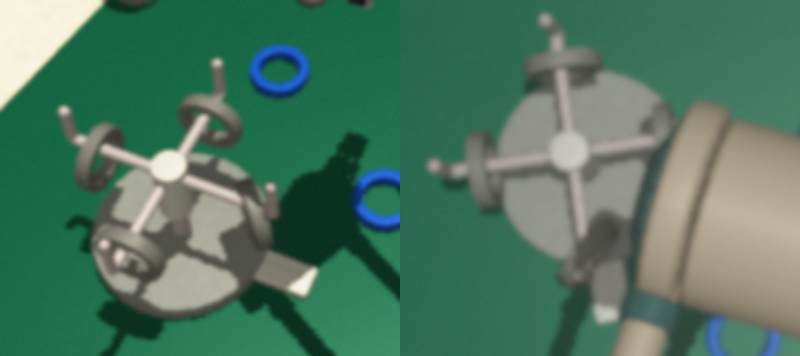

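The ring hangs from the level part of the hook, seen nearly edge-on at (258,222) in the side crop, and the hook is still over the tongue. I check the angle once from the side tip at full-picture (241.5,254).

Run:
```python
from h import *
H=plane("side",195,244,.125)
f=lambda u,v:(120+u*.45,170+v*160/356)
for q in ((270,186),(64,111),(217,63)):
    T=plane("side",*f(*q),.155); d=(T-H)[:2]; print(T,np.linalg.norm(d),np.degrees(np.arctan2(d[1],d[0])))
b=cv2.imread("pics/top7.png"); Ht=plane("top",120+568*.365,125+150*.365,.125)
g=lambda u,v:(120+u*.365,125+v*.365)
Ht=plane("top",*g(168,150),.125)
for q in ((146,20),(34,166)):
    T=plane("top",*g(*q),.155); d=(T-Ht)[:2]; print("top",np.linalg.norm(d),np.degrees(np.arctan2(d[1],d[0])))
```

```text
[0.45075328 0.10697055 0.155     ] 0.10107010494528239 -173.39578126641268
[0.6467599  0.13253629 0.155     ] 0.09661833925018976 8.296512869981118
[0.56096228 0.02115619 0.155     ] 0.09793100573597661 -84.25114433030238
top 0.09843354467823877 6.3050359355029535
top 0.09865194242057247 97.9931312176062
```

```bash
python3 -c "
from rig import job; print(job.sign_off())"
```

```text
the job is handed in; nothing more can be done
None
```

I turned the carousel so its empty hook stands over the tongue (within about 1° by camera), hung the large grey ring on it, and handed the job in at about 14 s with the robot clear.

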